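# Kit the caddy for a transmitter change

### The arm

A 6-joint arm with a two-finger parallel gripper is mounted at the origin on a cart in front of the work surface, level with it; the furniture and walls round the work are solid. World frame = base frame: x ahead of the robot, y to its left, z up, the work surface at z = 0. Lengths are in m, angles in rad, forces in N, time in s.
With the tool pointing down it reaches from about 0.35 to 0.925 m from the base axis. Payload 6.4 kg.
Tool frame: the origin (TCP) lies midway between the tips of the shut fingers; the grasp point (between the pads) lies 19 mm behind it; z points along the fingers, y is the direction in which the jaws open and shut (so a half turn about z gives the same grasp; the last joint's range is limited). The gripper opens to 94 mm and grips with 3 to 60 N. Pads are 16 mm wide; open, the fingers measure 119 mm over their backs; the gripper's body (75 mm by 177 mm) begins 78 mm behind the grasp point.
Start: joints at [-1.401, 0.245, 1.558, -0, 1.339, -0.174], TCP at [0.219, -0.612, 0.205] pointing down, gripper open.
Joint ranges: [-3.13, 3.13], [-1.02, 2.26], [0.13, 2.54], [-0.95, 4.09], [0.21, 2.88], [-2.74, 2.74]. Speed limits (rad/s): [2.57, 2.57, 3.14, 3.14, 3.14, 3.14].

### API

Orientations are given as a 3x3 rotation matrix whose columns are the frame's x, y, z axes.
In Python, from station import ctrl, eyes gives the robot as it stands. The module is installed in compiled form; this text tells all that it offers.
- The arm moves only by the shell command python3 -m creep 'ROWS'. ROWS is JSON, a list of rows, each a list of 3 entries, a list of its own where there are three numbers: the gripper's target within -1 to 1 (shut at 1, half-way at 0, fully open at -1), then the shift along the tool's x, y, z in cm, then the turn about the tool's z in degrees. A call has 1 to 12 rows; each row shifts and turns the pose as measured when the row begins, along the tool's axes as they then stand; what a row does not reach is not made up. A row lasts 1/10 s, in which the tool goes at most 50 mm and 8.59 degrees, less where a joint would pass 70% of its speed; a pose out of reach is approached as far as the arm can. A call with a gripper value outside its range is refused whole. The fingers move at their own pace and stop on an object; the grip force is fixed at half the most. Time passes only in rows, so rows that do not move let the fingers close. It gives the time, the measured TCP pose, the force and the opening at its end, in the units of the state.
- ctrl.observe(): the state, without advancing time (a new reading comes with each control period).
- eyes.grab_frame(name): name is "scene" or "top" or "wrist"; returns the picture (480x640x3 uint8, red, green, blue); there is no depth.
- eyes.camera_params(name): a dict with "mtx" (3x3 intrinsics, pixels), "dist" ([k1, k2, p1, p2, k3] as OpenCV has them; the pictures are not rectified), "eye" and "attitude" of the camera in the world; the wrist camera has in their place "tool_from_camera" (4x4, takes a point from camera to tool coordinates, whose origin is the TCP and whose axes are the flange's). Camera axes: x right, y down, z forward; pixel columns grow to the right and rows downward; lengths in m; the calibration is good to about 2 mm. A picture is of the moment at which its call begins: read the wrist's pose just before it. camera_params takes no time and is no camera call.
- ctrl.finish_job(): hands the job in, once; it reports no verdict.
The state is a dict: "time": time; "q": joint angles; "joint_vel": joint speeds; "effort": joint torques, N m; "position": TCP position; "tool_rot": TCP orientation; "ft_force": force on the tool from outside, world axes, zero at the start; "torque": the same for the moment, N m; "gripper_width": finger opening in m.
Only numpy, scipy, OpenCV 4.12 (cv2) and the standard library are available. Lean on these libraries where they do the work, as an engineer would, in place of code of your own. Each camera call takes 0.05 s, during which the arm holds its last target. There are 200 camera calls.

### The job

Make up the job caddy for a pressure transmitter change: lay the pressure transmitter in the long black bin, the red hex key set in the red bin, and stand the pipe union with the green cap in the pocket of the yellow bin and the grey cable gland in the pocket of the blue bin. Each part must rest fully on the floor of its bin, the same way up as it is now; the transmitter is delicate, so set it down and never let it drop. Leave the unions with the white and the black cap standing where they are.

Things in the scene. Friction and masses are not known exactly. Their poses are not given: they have to be found in the camera images.
- transmitter: pressure transmitter lying on its side: light metal barrel, square black connector block at its +y end, brass port at its -y end; 34 x 148 x 34 mm (x, y, z), 0.28 kg or so. Origin: centre of the underside, z up, y along its length. Grip across x on the round barrel (32 mm wide, axis 16 mm up, from y = -40 to y = +30 mm).
- hex_set: folding hex key set, a red bar with steel keys folded along its top; 22 x 86 x 28 mm (x, y, z), lying flat. Origin: centre of the underside, z up, y along its length. The red body is 22 mm wide across x and 24 mm high.
- union_green: brass pipe union with a GREEN plastic thread cap on top, standing on its foot nut; 22 x 25 x 47 mm with the cap. Origin: centre of the underside, z up. Middle nut (grey) 18 to 28 mm up, 18 mm wide across x and 22 mm across y; cap of 17 mm diameter (19 mm at its lower edge) from 35 to 47 mm up, fixed to the stem.
- cable_gland: grey plastic cable gland standing on its thread; 26 x 30 x 45 mm, light. Origin: centre of the underside, z up. Thread of 19 mm diameter up to 16 mm, collar of 30 mm diameter at 16 to 25 mm, cap 24 mm wide from 25 to 45 mm up (grip there).
- union_white: brass pipe union with a WHITE plastic thread cap on top, standing on its foot nut; 22 x 25 x 43 mm with the cap: does not belong in the caddy. Origin: centre of the underside, z up.
- union_black: brass pipe union with a BLACK plastic thread cap on top, standing on its foot nut; 22 x 25 x 51 mm with the cap: does not belong in the caddy. Origin: centre of the underside, z up.
- long_bin: long black bin for the transmitter, 64 x 178 mm outside (x, y), 58 x 172 mm inside, long along y, at one side of a fixed low aluminium caddy (192 x 192 mm, rim 14 mm high, wire handles 22 mm beyond its two y sides). Its small red, yellow and blue bins lie beside, in a row along y in any order, all at the same yaw. 12 mm high, floor 3 mm above the origin (underside centre).
- red_bin: small red bin in the caddy, 108 x 58 mm outside (x, y), 102 x 52 mm inside; the hex key set lies along the bin's x, either way round. Fixed, 12 mm high; floor 3 mm above the origin, walls 3 mm. Origin: centre of the underside, 4 mm above the bench; z up. 
- yellow_bin: small yellow bin in the caddy, 108 x 58 mm outside (x, y); dark foam fillers, up to 11 mm above the origin, leave a square pocket of 46 x 46 mm in its middle, down to the yellow floor. Fixed, 12 mm high; floor 3 mm above the origin, walls 3 mm. Origin: centre of the underside, 4 mm above the bench; z up. 
- blue_bin: small blue bin in the caddy, 108 x 58 mm outside (x, y); dark foam fillers, up to 11 mm above the origin, leave a square pocket of 40 x 40 mm in its middle, down to the blue floor. Fixed, 12 mm high; floor 3 mm above the origin, walls 3 mm. Origin: centre of the underside, 4 mm above the bench; z up. 
Mind the look-alikes: they are no part of the job. There is more than one size of the hex_set; the one meant has the size given above.

How it is judged:
By the outcome, as a careful person would: the job done as asked, in the order asked, and still so for the second after the job is handed in, with the robot touching nothing.
It also fails if it takes over 112 s, if anything falls off the work surface, if the arm or the gripper's body presses on something with over 40 N, if the wrist force passes 120 N, or if a joint passes its speed limit or range.

## Working session

There is one attempt and no reset: what is moved stays moved. The work goes in short steps, Python scripts to look and compute and a shell command to move; the robot and the scene stay as the last step left them, time stands still between calls to the robot, and variables do not carry over. Pictures are saved under pics/ and viewed, about 12 in all and at most 16, crops included, and the job is handed in when it is done.

```bash
mkdir -p pics; python3 - <<'E'
from station import ctrl, eyes
import cv2
for n in("scene","top"):
    im=eyes.grab_frame(n); cv2.imwrite(f"pics/{n}0.png",im[:,:,::-1])
    p=eyes.camera_params(n); print(n,p)
p=eyes.camera_params("wrist");print(p)
s=ctrl.observe();print(s)
E
```

```text
scene {'mtx': array([[522.53956539,   0.        , 324.22968481],
       [  0.        , 522.53956539, 238.03413239],
       [  0.        ,   0.        ,   1.        ]]), 'dist': array([0.01141375, 0.        , 0.        , 0.        , 0.        ]), 'eye': array([-0.01307505,  0.63327989,  0.73633306]), 'attitude': array([[-0.71359927, -0.46974349,  0.51972795],
       [-0.70035978,  0.46088388, -0.54505251],
       [ 0.01650063, -0.75294562, -0.65787584]])}
top {'mtx': array([[610.33773211,   0.        , 315.57882361],
       [  0.        , 610.33773211, 238.94051341],
       [  0.        ,   0.        ,   1.        ]]), 'dist': array([-0.06876181,  0.        ,  0.        ,  0.        ,  0.        ]), 'eye': array([0.33824572, 0.04474998, 1.36455478]), 'attitude': array([[ 2.60087030e-02, -9.90980178e-01,  1.31460387e-01],
       [-9.99658466e-01, -2.61181206e-02,  8.92134250e-04],
       [ 2.54941089e-03, -1.31438692e-01, -9.91321023e-01]])}
{'mtx': array([[414.86796744,   0.        , 325.2989519 ],
       [  0.        , 414.86796744, 244.84030111],
       [  0.        ,   0.        , 
[... 534 characters left out ...]
9.21920109e-06,
        1.33869918e+00, -1.74061027e-01]), 'joint_vel': array([-0.00111774, -0.00201203, -0.00273192, -0.00108307, -0.00093772,
       -0.0008303 ]), 'effort': array([-2.54654333e-04, -4.16910768e+01, -3.15526772e+01,  6.85938285e-02,
        3.09233693e-02, -6.37485346e-05]), 'position': array([ 0.21898852, -0.61143084,  0.20446326]), 'tool_rot': array([[ 9.41502109e-01,  3.37006957e-01, -3.00577666e-04],
       [ 3.37006965e-01, -9.41500616e-01,  1.70134410e-03],
       [ 2.90370739e-04, -1.70311582e-03, -9.99998508e-01]]), 'ft_force': array([0.50389911, 0.07535022, 0.39487192]), 'torque': array([-0.02625754, -0.04133528,  0.03890638]), 'gripper_width': 0.09384662113848899}
```

View pics/top0.png

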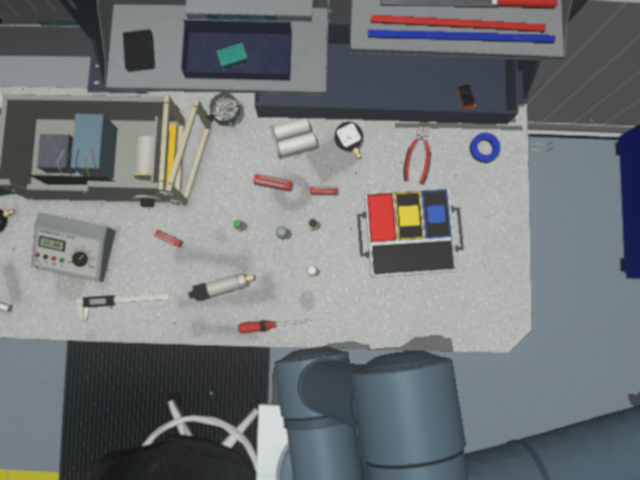

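View pics/scene0.png

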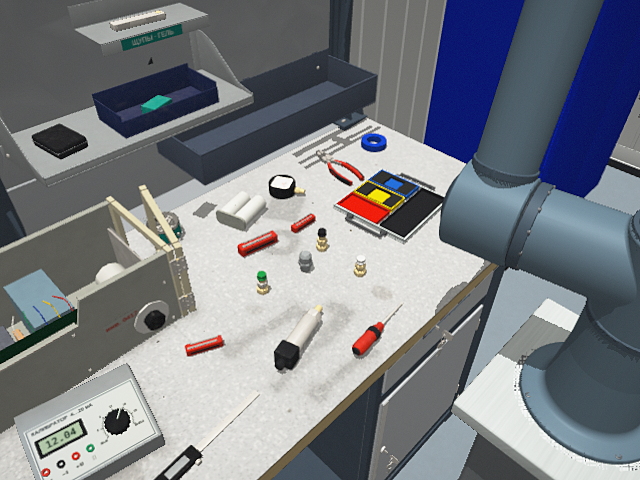

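```bash
cat > h.py <<'E'
import numpy as np, cv2
from station import ctrl, eyes
def cam(n):
    p=eyes.camera_params(n)
    if n=="wrist":
        s=ctrl.observe(); T=np.eye(4);T[:3,:3]=s["tool_rot"];T[:3,3]=s["position"]
        T=T@p["tool_from_camera"]; return p["mtx"],p["dist"],T[:3,:3],T[:3,3]
    return p["mtx"],p["dist"],np.array(p["attitude"]),np.array(p["eye"])
def plane(c,px,z):
    K,D,R,e=c; px=np.asarray(px,float).reshape(-1,1,2)
    u=cv2.undistortPoints(px,K,D)[:,0]; d=np.c_[u,np.ones(len(u))]@R.T
    return e+d*((z-e[2])/d[:,2])[:,None]
def proj(c,P):
    K,D,R,e=c; return cv2.projectPoints((np.asarray(P,float).reshape(-1,3)-e)@R,np.zeros(3),np.zeros(3),K,D)[0][:,0]
def blobs(im,lo,hi,amin=20,roi=None):
    """HSV mask -> list of (area, contour), im RGB, roi x0,y0,x1,y1"""
    h=cv2.cvtColor(im,cv2.COLOR_RGB2HSV); m=cv2.inRange(h,np.array(lo),np.array(hi)) if lo[0]<=hi[0] else cv2.inRange(h,np.array([0,*lo[1:]]),np.array(hi))|cv2.inRange(h,np.array(lo),np.array([180,*hi[1:]]))
    if roi: k=np.zeros_like(m); k[roi[1]:roi[3],roi[0]:roi[2]]=1; m=m*k
    cs=cv2.findContours(m,cv2.RETR_EXTERNAL,cv2.CHAIN_APPROX_NONE)[0]
    return sorted([(cv2.contourArea(c),c) for c in cs if cv2.contourArea(c)>=amin],key=lambda t:-t[0])
def rect(c,cnt,z):
    P=plane(c,cnt.reshape(-1,2),z)[:,:2]
    (x,y),(w,h),a=cv2.minAreaRect((P*1000).astype(np.float32))
    if w<h: w,h,a=h,w,a+90
    return np.round([x,y,w,h],1),round((a+90)%180-90,1)   # long axis angle in world, deg
def goto(xyz,yaw=None):
    """print shift in tool axes cm; yaw: wanted jaw(y)-axis angle, deg (mod 180)"""
    s=ctrl.observe(); d=s["tool_rot"].T@(np.array(xyz)-s["position"])*100
    R=s["tool_rot"]; a=np.degrees(np.arctan2(R[1,1],R[0,1]))
    t=None if yaw is None else -((yaw-a+90)%180-90)
    print("shift cm",d.round(2),"turn",t,"jaw",a.round(2),"q6",s["q"][5].round(3),"t",s["time"])
E
python3 - <<'E'
from h import *
im=eyes.grab_frame("top");c=cam("top")
print("red");[print(a,cv2.boundingRect(k),*rect(c,k,.02)) for a,k in blobs(im,(170,120,60),(8,255,255),15,(100,150,560,345))]
print("green");[print(a,cv2.boundingRect(k),*rect(c,k,.047)) for a,k in blobs(im,(45,80,40),(90,255,255),8,(200,200,350,300))]
print("blue");[print(a,cv2.boundingRect(k),*rect(c,k,.007)) for a,k in blobs(im,(105,120,60),(130,255,255),15,(350,180,470,280))]
print("yel");[print(a,cv2.boundingRect(k),*rect(c,k,.007)) for a,k in blobs(im,(20,120,90),(34,255,255),15,(350,180,470,280))]
print("gland",plane(c,[282,232],.045),"tx",plane(c,[[192,296],[254,278]],.016),"white",plane(c,[313,271],.043),"blk",plane(c,[313,224],.05),"longbin",plane(c,[[371,242],[453,240],[455,271],[373,275]],.016))
a=cv2.resize(im[165:345,145:345],None,fx=4,fy=3.3,interpolation=cv2.INTER_CUBIC)
cv2.imwrite("pics/crop.png",cv2.resize(im[160:310,145:345],None,fx=4,fy=4,interpolation=cv2.INTER_CUBIC)[:,:,::-1])
goto([.35,-.1,.3])
E
```

```text
red
1077.0 (368, 194, 28, 47) [ 570.1 -100.1  104.8   55.9] 5.2
147.5 (239, 323, 22, 10) [319.1 185.5  46.1  18.7] -82.1
65.5 (255, 175, 36, 15) [643.2 146.6  82.5  19.3] 80.3
57.5 (421, 150, 9, 33) [ 689.7 -199.1   77.2    8.7] -11.4
43.5 (405, 150, 7, 30) [ 692.7 -157.1   68.7    8.2] -7.5
39.0 (265, 322, 10, 7) [324.3 141.7  19.7  13. ] -88.4
17.0 (170, 239, 11, 7) [500.8 359.5  24.1   9.7] 79.0
green
27.5 (234, 220, 7, 7) [543.1 218.1  14.1  12.4] 47.3
blue
274.5 (427, 205, 19, 18) [ 583.6 -225.    40.6   39.1] -88.4
yel
491.0 (395, 193, 28, 46) [ 578.1 -163.1  104.9   55.7] 5.2
gland [[0.52658942 0.11965945 0.045     ]] tx [[0.38284631 0.31542044 0.016     ]
 [0.42637661 0.17984421 0.016     ]] white [[0.44321268 0.04970736 0.043     ]] blk [[0.54526393 0.05240689 0.05      ]] longbin [[ 0.51345683 -0.07771633  0.016     ]
 [ 0.52278992 -0.26147307  0.016     ]
 [ 0.45337309 -0.26575427  0.016     ]
 [ 0.43992371 -0.08321434  0.016     ]]
shift cm [ 29.57 -43.76  -9.47] turn None jaw -70.3 q6 -0.174 t 0.15
```

View pics/crop.png

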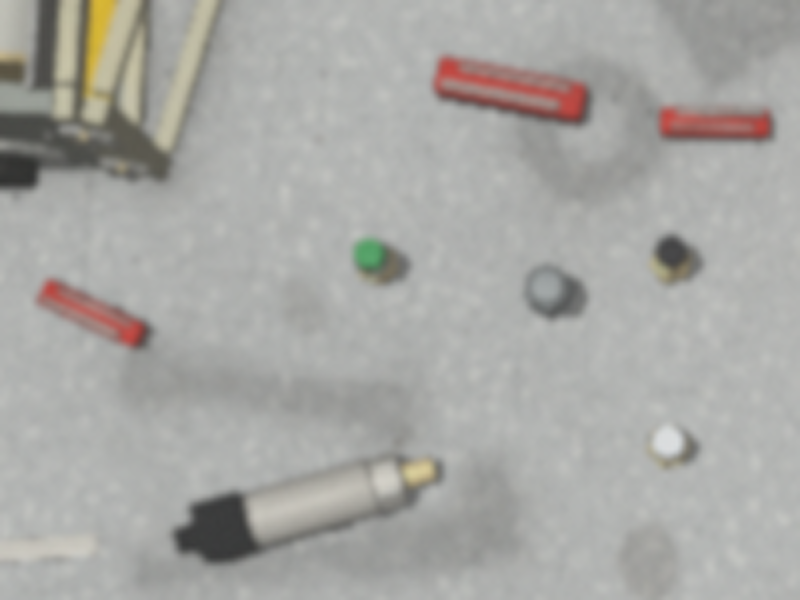

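Three red hex sets: (272,183) about 83 mm long, (323,191) about 60 mm, and (168,238) about 64 mm. In the enlarged crop, the one at (272,183) matches the 86 mm description. The green cap is at (238,224), the gland at (282,232), and the white and black unions at (313,271) and (313,224). The transmitter runs from (192,296) to (254,278), port end to the right. I'll go to the transmitter first.

```bash
python3 -m creep '[[-1,[3.4,-3.3,0],0],[-1,[3.4,-3.3,0],0],[-1,[3.4,-3.3,0],0],[-1,[3.4,-3.3,0],0],[-1,[3.4,-3.3,0],0],[-1,[3.4,-3.3,0],0],[-1,[3.4,-3.3,0],0],[-1,[3.4,-3.3,0],0],[-1,[3.4,-3.3,0],0],[-1,[3.4,-3.3,0],0],[-1,[3.4,-3.3,0],0],[-1,[3.4,-3.3,0],0]]' | tail -c 900
python3 -m creep '[[-1,[0,0,0],-8],[-1,[0,0,0],-8],[-1,[0,0,0],-8],[-1,[0,0,0],-8],[-1,[0,0,0],-8],[-1,[0,0,0],-8],[-1,[0,0,0],-8],[-1,[0,0,0],-8],[-1,[0,0,0],-8],[-1,[0,0,0],-8],[-1,[0,0,0],-8]]' >/dev/null
python3 -c "
from h import *
goto([.404,.248,.205],18)"
```

```text
time: 1.35
position: [0.4755, -0.0855, 0.2024]
tool_rot: [[0.946, 0.325, 0.0], [0.325, -0.946, 0.004], [0.001, -0.004, -1.0]]
ft_force: [0.7, 0.4, 0.1]
gripper_width: 0.0941
shift cm [32.82  5.22 -0.3 ] turn 3.3759023780942243 jaw 21.38 q6 -0.773 t 2.45
```

```bash
python3 -m creep '[[-1,[4.6,0.7,0],0],[-1,[4.6,0.7,0],0],[-1,[4.6,0.7,0],0],[-1,[4.6,0.7,0],0],[-1,[4.6,0.7,0],0],[-1,[4.6,0.7,0],0],[-1,[4.6,0.7,0],0],[-1,[0,0,0],3.4],[-1,[0,0,0],0]]' >/dev/null
python3 - <<'E'
from h import *
c=cam("wrist"); im=eyes.grab_frame("wrist"); cv2.imwrite("pics/w1.png",im[:,:,::-1]); np.savez("pics/w1",im=im,c=np.array(c,dtype=object),allow_pickle=True)
goto([.404,.248,.205],18)
print(proj(c,[[.404,.248,.016],[.383,.315,.016],[.426,.18,.016]]))
E
```

```text
shift cm [-0.56  0.39 -0.41] turn -0.09610436871230377 jaw 17.9 q6 0.002 t 3.4
[[329.39135446 226.03224958]
 [330.41653679 146.5642618 ]
 [329.12941639 298.98253088]]
```

View pics/w1.png

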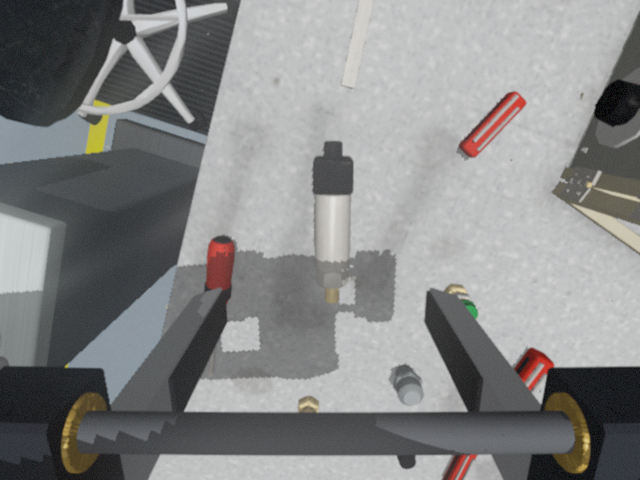

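```bash
python3 - <<'E'
from h import *
d=np.load("pics/w1.npz",allow_pickle=True); im=d["im"];c=list(d["c"]);c=[np.array(x,float) for x in c]
g=cv2.GaussianBlur(cv2.cvtColor(im,cv2.COLOR_RGB2GRAY),(3,3),0).astype(int)
for r in (165,175,185,210,225,240,260): print(r,g[r,306:362:2])
print(plane(c,[[332.5,142],[331.5,303],[333,200],[332.5,265]],.016))
E
```

```text
165 [176 174 174 150  84  78  79  77  77  77  77  76  78  79  77  78  78  80
  81  80  82  81  78 101 179 192 193 193]
175 [173 174 175 127  79  77  76  77  76  77  76  75  76  77  75  77  78  78
  76  77  79  76  75 103 178 189 189 189]
185 [176 177 170 136  80  76  77  78  78  76  75  75  78  75  76  76  77  76
  76  76  76  76  76 109 180 192 192 192]
210 [176 181 189 187 145 147 167 178 187 193 197 203 214 222 217 206 201 197
 193 187 179 163 166 189 188 186 185 186]
225 [175 178 180 178 143 146 166 175 183 188 194 202 214 220 211 202 199 194
 188 182 175 160 169 190 191 194 192 192]
240 [180 182 180 171 140 145 164 173 181 190 193 199 211 215 205 198 195 193
 187 180 171 158 175 190 187 191 189 182]
260 [115 116 117 115 111 117 136 157 171 171 165 180 193 199 184 188 191 181
 165 169 151 125 123 124 124 123 121 121]
[[0.38350645 0.31918527 0.016     ]
 [0.42945045 0.17674507 0.016     ]
 [0.39964963 0.27160723 0.016     ]
 [0.41833653 0.21349858 0.016     ]]
```

```bash
python3 - <<'E'
from h import *
d=np.load("pics/w1.npz",allow_pickle=True); c=[np.array(x,float) for x in d["c"]]
P=plane(c,[[331.3,210],[331.7,255],[331.5,226]],.016);v=P[1]-P[0];a=np.degrees(np.arctan2(v[1],v[0]));print(P[2],a)
goto([P[2][0],P[2][1],.010],a+90)
E
```

```text
[0.4058055  0.24861815 0.016     ] -71.30054863340281
shift cm [-0.73  0.63 19.09] turn -0.7955557353094775 jaw 17.9 q6 0.002 t 3.4
```

```bash
python3 -m creep '[[-1,[-0.73,0.63,3],-0.8],[-1,[0,0,4],0],[-1,[0,0,4],0],[-1,[0,0,4],0],[-1,[0,0,2],0],[-1,[0,0,0],0]]'
python3 -c "
from h import *
goto([.4058,.2486,.010],18.7)"
```

```text
time: 4.0
position: [0.411, 0.2439, 0.0277]
tool_rot: [[-0.318, 0.948, 0.001], [0.948, 0.318, 0.01], [0.009, 0.005, -1.0]]
ft_force: [-1.0, -0.3, 0.6]
gripper_width: 0.094
shift cm [ 0.6  -0.35  1.78] turn -0.1411699626968499 jaw 18.56 q6 -0.038 t 4.0
```

```bash
python3 -m creep '[[-1,[0.6,-0.35,0],0],[-1,[0,0,0.9],0],[-1,[0,0,0.8],0],[-1,[0,0,0],0]]'
python3 -c "
from h import *
goto([.4058,.2486,.010],18.7)"
```

```text
time: 4.4
position: [0.4087, 0.2485, 0.0132]
tool_rot: [[-0.317, 0.948, 0.007], [0.948, 0.317, 0.012], [0.009, 0.011, -1.0]]
ft_force: [-0.1, 0.0, 0.2]
gripper_width: 0.0939
shift cm [ 0.1  -0.27  0.31] turn -0.2354521796492577 jaw 18.46 q6 -0.026 t 4.4
```

```bash
python3 -m creep '[[-1,[0.1,-0.27,0.25],0],[-1,[0,0,0],0]]'
python3 -m creep '[[0.3,[0,0,0],0],[0.3,[0,0,0],0],[1,[0,0,0],0],[1,[0,0,0],0],[1,[0,0,0],0],[1,[0,0,0],0],[1,[0,0,0],0]]'
```

```text
time: 4.6
position: [0.4065, 0.249, 0.0114]
tool_rot: [[-0.317, 0.948, 0.009], [0.948, 0.317, 0.012], [0.009, 0.013, -1.0]]
ft_force: [-0.8, 0.2, 0.1]
gripper_width: 0.0942
time: 5.3
position: [0.4073, 0.2494, 0.0123]
tool_rot: [[-0.317, 0.948, 0.011], [0.948, 0.317, 0.013], [0.009, 0.015, -1.0]]
ft_force: [-0.8, -0.2, -0.3]
gripper_width: 0.0414
```

```bash
python3 -m creep '[[1,[0,0,0.1],0],[1,[0,0,0.1],0],[1,[0,0,0],0],[1,[0,0,0],0]]'
```

```text
time: 5.7
position: [0.4071, 0.2493, 0.0111]
tool_rot: [[-0.318, 0.948, 0.01], [0.948, 0.318, 0.012], [0.008, 0.013, -1.0]]
ft_force: [-0.3, -1.1, 0.7]
gripper_width: 0.0315
```

```bash
python3 -m creep '[[1,[0,0,-1],0],[1,[0,0,-2],0],[1,[0,0,-3],0],[1,[0,0,-4],0],[1,[0,0,-3],0],[1,[0,0,0],6.7],[1,[0,0,0],6.7],[1,[0,0,0],0]]'
python3 -c "
from h import *
goto([.482,-.172,.15],5.2)"
```

```text
time: 6.5
position: [0.4026, 0.2466, 0.1461]
tool_rot: [[-0.081, 0.997, 0.005], [0.997, 0.081, 0.01], [0.01, 0.006, -1.0]]
ft_force: [0.0, 0.3, -3.2]
gripper_width: 0.0313
shift cm [-42.36   4.51  -0.79] turn -0.5380093367351861 jaw 4.66 q6 0.219 t 6.5
```

```bash
python3 -m creep '[[1,[-2,0.4,0],0],[1,[-4.2,0.4,0],0],[1,[-4.2,0.4,0],0],[1,[-4.2,0.4,0],0],[1,[-4.2,0.4,0],0],[1,[-4.2,0.4,0],0],[1,[-4.2,0.4,0],0],[1,[-4.2,0.4,0],0],[1,[-4.2,0.4,0],0],[1,[-4.2,0.4,0],0],[1,[-2,0.4,0],0],[1,[0,0,0],0]]'
python3 - <<'E'
from h import *
goto([.482,-.172,.15],5.2)
c=cam("wrist"); im=eyes.grab_frame("wrist"); cv2.imwrite("pics/w2.png",im[:,:,::-1]); np.savez("pics/w2",im=im,c=np.array(c,dtype=object),allow_pickle=True)
E
```

```text
time: 7.7
position: [0.4844, -0.1801, 0.1377]
tool_rot: [[-0.118, 0.993, -0.002], [0.993, 0.118, 0.013], [0.013, -0.0, -1.0]]
ft_force: [-0.2, -0.0, -2.9]
gripper_width: 0.0313
shift cm [ 0.85 -0.14 -1.22] turn 1.55093312954466 jaw 6.75 q6 -0.703 t 7.7
```

View pics/w2.png

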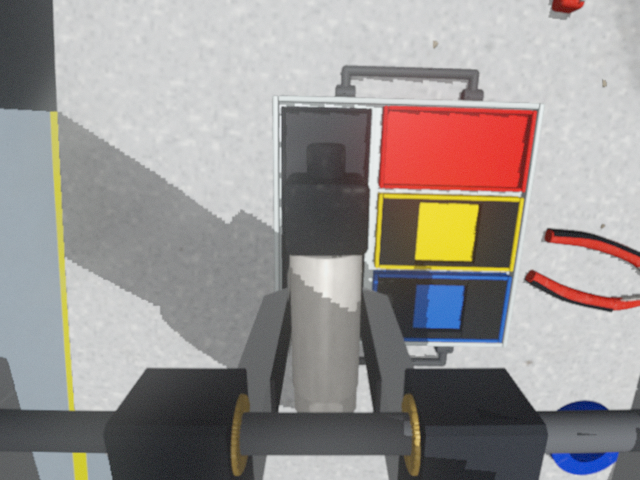

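```bash
python3 - <<'E'
from h import *
d=np.load("pics/w2.npz",allow_pickle=True); im=d["im"];c=[np.array(x,float) for x in d["c"]]
for n,lo,hi in(("red",(170,120,60),(8,255,255)),("yel",(20,110,70),(34,255,255)),("blue",(100,120,50),(125,255,255))):
    for a,k in blobs(im,lo,hi,800,(360,95,550,352)): print(n,a,cv2.boundingRect(k),rect(c,k,.016),"floor",rect(c,k,.007))
g=cv2.cvtColor(im,cv2.COLOR_RGB2GRAY).astype(int)
for r in (120,135,150,165): print(r,g[r,270:292],g[r,362:386])
for x in (300,320,350): print(x,g[92:125,x])
print(plane(c,[[276,97],[543,105]],.014))
E
```

```text
red 12089.0 (379, 106, 158, 87) (array([ 570. , -103.4,  108.5,   57.8]), 5.4) floor (array([ 572.8, -103.5,  111.7,   59.5]), 5.4)
yel 10481.5 (374, 193, 150, 79) (array([ 575.8, -164.6,  108.7,   58.5]), 5.5) floor (array([ 578.8, -166.5,  111.9,   60.2]), 5.5)
blue 2012.5 (413, 284, 52, 46) (array([ 580.6, -224.8,   38.8,   38. ]), 4.7) floor (array([ 583.8, -228.5,   40. ,   39.2]), 4.7)
blue 956.5 (379, 272, 133, 70) (array([ 584.2, -225. ,  103.8,   59.7]), 6.5) floor (array([ 587.5, -228.7,  106.9,   61.4]), 6.5)
120 [218 212 201 207 226 235 235 203 148 180 220 158  89  85  87  86 103 103
 103 104 104 104] [ 97  96  98  94  86  75  75  75  97 160 212 232 232 232 234 234 235 227
 203 157 106  95 113 117]
135 [214 210 198 208 224 234 232 203 164 197 220 158  83  81  85  82  94 101
  99 101 103 100] [ 91  90  85  74  71  67  72  81 138 197 229 232 232 235 235 235 235 232
 211 139  91 105 114 115]
150 [205 205 205 208 221 233 231 202 153 177 214 155  85  85  86  88  99 104
  98 101 100 100] [ 86  92  86  78  63  70  70 115 188 229 233 230 234 234 235 234 217 167
 107  87  99 110 112 109]
165 [210 208 203 201 217 230 229 201 163 186 213 162  97  89  86  90  93 103
  99 100 101 100] [ 88  79  68  60  63  64 102 184 229 234 232 233 234 235 235 232 213 143
  86  96 101 109 107 116]
300 [209 208 209 207 207 221 226 225 210 174 153 193 234 231 181 112  84  85
  83  90  98 105 103 101 101 100 100 104 104  99 103 100  99]
320 [208 208 211 207 194 210 225 225 221 195 149 152 162 166 153 108  80  79
  75  79  79  83  93  97  96  99  95  98 101  96  97  96  94]
350 [126 120 119 113 123 175 213 224 224 214 186 142 158 164 162 142  97  82
  79  71  72  74  84  94  96  97  98  96  96  97  95  93  97]
[[ 0.43880875 -0.08317643  0.014     ]
 [ 0.62562518 -0.06538827  0.014     ]]
```

```bash
python3 - <<'E'
from h import *
d=np.load("pics/w2.npz",allow_pickle=True); im=d["im"];c=[np.array(x,float) for x in d["c"]]
P=plane(c,[[281.3,135],[370,135],[281.3,120],[371,120],[281.3,165],[368,165],[300,106.5],[350,107.5]],.016)
a=np.radians(5.45);ux=np.array([np.cos(a),np.sin(a)]);uy=np.array([-ux[1],ux[0]])
Y=np.array([.5758,-.1646])
for p in P: print(((p[:2]-Y)@ux*1000).round(1),((p[:2]-Y)@uy*1000).round(1))
# held transmitter axis: block edges
g=cv2.cvtColor(im,cv2.COLOR_RGB2GRAY).astype(int)
for r in (280,340,380): print(r,g[r,284:300],g[r,350:370])
E
```

```text
-124.8 68.5
-62.2 70.0
-124.8 78.7
-62.0 80.2
-124.9 47.5
-62.5 49.0
-111.8 88.0
-77.0 88.2
280 [ 63  63  67  90 111 116 117 119 125 128 129 130 134 132 139 137] [200 195 193 192 189 184 177 174 166 160 142 111  76 109 146 154 154 157
 173 200]
340 [ 50  48  51  47  53  63  91 101 112 123 127 130 130 133 133 133] [134 131 131 130 131 129 125 120 117 120 114  92  63  53  55  52  51  58
  52  51]
380 [128 133 138 136 134 135 131 130 119 114 124 125 127 127 133 135] [133 131 133 125 128 124 119 136 172 199 204 200 203 203 204 205 204 185
 130  68]
```

```bash
python3 -m creep '[[1,[0.65,-0.16,0],1.3],[1,[0,0,2.5],0],[1,[0,0,3],0],[1,[0,0,2.5],0],[1,[0,0,0],0]]'
python3 -c "
from h import *
goto([.4827,-.1735,.022],5.45)"
```

```text
time: 8.25
position: [0.4794, -0.163, 0.0556]
tool_rot: [[-0.102, 0.995, -0.004], [0.995, 0.102, 0.016], [0.016, -0.002, -1.0]]
ft_force: [-0.8, 0.5, -3.7]
gripper_width: 0.0311
shift cm [-1.13  0.23  3.35] turn 0.4123268009476817 jaw 5.86 q6 -0.668 t 8.25
```

```bash
python3 -m creep '[[1,[-1.1,0.2,0],0.4],[1,[0,0,0],0],[1,[0,0,1],0],[1,[0,0,1],0],[1,[0,0,0.5],0],[1,[0,0,0],0]]'
python3 -c "
from h import *
goto([.4827,-.1735,.022],5.45)"
```

```text
time: 8.85
position: [0.4852, -0.1734, 0.0332]
tool_rot: [[-0.097, 0.995, 0.002], [0.995, 0.097, 0.013], [0.012, 0.004, -1.0]]
ft_force: [-0.4, 0.7, -2.7]
gripper_width: 0.0309
shift cm [ 0.   -0.25  1.12] turn 0.14244154104756035 jaw 5.59 q6 -0.676 t 8.85
```

```bash
python3 -m creep '[[1,[0,-0.2,0],0],[1,[0,-0.1,0.5],0],[1,[0,0,0.4],0],[1,[0,0,0],0]]'
python3 -m creep '[[1,[0,0,0.2],0],[1,[0,0,0],0]]'
python3 -m creep '[[1,[0,0,0.15],0],[1,[0,0,0],0]]'
```

```text
time: 9.25
position: [0.482, -0.1737, 0.0236]
tool_rot: [[-0.097, 0.995, 0.002], [0.995, 0.097, 0.012], [0.012, 0.004, -1.0]]
ft_force: [-0.6, 0.6, -2.7]
gripper_width: 0.0316
time: 9.45
position: [0.4821, -0.1737, 0.0214]
tool_rot: [[-0.097, 0.995, 0.002], [0.995, 0.097, 0.013], [0.012, 0.004, -1.0]]
ft_force: [-0.5, -0.4, -3.1]
gripper_width: 0.0313
time: 9.65
position: [0.4822, -0.1738, 0.0199]
tool_rot: [[-0.097, 0.995, 0.003], [0.995, 0.097, 0.012], [0.012, 0.004, -1.0]]
ft_force: [0.2, 0.3, -1.8]
gripper_width: 0.0311
```

```bash
python3 -m creep '[[1,[0,0,0.1],0],[1,[0,0,0],0]]'
python3 -m creep '[[1,[0,0,0.1],0],[1,[0,0,0],0]]'
```

```text
time: 9.85
position: [0.4824, -0.1738, 0.019]
tool_rot: [[-0.097, 0.995, 0.003], [0.995, 0.097, 0.012], [0.012, 0.004, -1.0]]
ft_force: [0.8, 0.1, -2.9]
gripper_width: 0.0312
time: 10.05
position: [0.4827, -0.174, 0.0183]
tool_rot: [[-0.097, 0.995, 0.003], [0.995, 0.097, 0.012], [0.011, 0.005, -1.0]]
ft_force: [-0.7, -0.1, -3.0]
gripper_width: 0.0314
```

```bash
python3 -m creep '[[1,[0,0,0.1],0],[1,[0,0,0],0]]'
python3 -m creep '[[1,[0,0,0.05],0],[1,[0,0,0],0]]'
```

```text
time: 10.25
position: [0.4829, -0.1741, 0.0183]
tool_rot: [[-0.098, 0.995, 0.003], [0.995, 0.098, 0.012], [0.012, 0.004, -1.0]]
ft_force: [-0.1, 0.5, -3.4]
gripper_width: 0.0311
time: 10.45
position: [0.483, -0.1742, 0.0182]
tool_rot: [[-0.098, 0.995, 0.003], [0.995, 0.098, 0.012], [0.011, 0.004, -1.0]]
ft_force: [-1.4, -0.4, -1.1]
gripper_width: 0.0315
```

```bash
python3 -m creep '[[1,[0,0,0.15],0],[1,[0,0,0.05],0]]'
python3 -m creep '[[1,[0,0,0.12],0],[1,[0,0,0.07],0]]'
```

```text
time: 10.65
position: [0.4831, -0.1743, 0.0181]
tool_rot: [[-0.098, 0.995, 0.001], [0.995, 0.098, 0.013], [0.012, 0.002, -1.0]]
ft_force: [-2.9, 1.6, 4.0]
gripper_width: 0.0314
time: 10.85
position: [0.4831, -0.1743, 0.0181]
tool_rot: [[-0.098, 0.995, -0.0], [0.995, 0.098, 0.013], [0.013, 0.001, -1.0]]
ft_force: [-3.2, 2.3, 5.2]
gripper_width: 0.0314
```

```bash
python3 -m creep '[[0.1,[0,0,0],0],[0.1,[0,0,0],0],[0.1,[0,0,0],0],[0.1,[0,0,0],0]]'
```

```text
time: 11.25
position: [0.4842, -0.1749, 0.0185]
tool_rot: [[-0.098, 0.995, 0.003], [0.995, 0.098, 0.012], [0.011, 0.004, -1.0]]
ft_force: [-0.4, -0.2, 0.3]
gripper_width: 0.0422
```

```bash
python3 -m creep '[[-0.2,[0,0,-1.5],0],[-1,[0,0,-3],0],[-1,[0,0,-4.5],0],[-1,[0,0,-4.5],0],[-1,[4.2,2.6,-2],0],[-1,[4.2,2.6,0],0],[-1,[4.2,2.6,0],0],[-1,[4.2,2.6,0],0],[-1,[4.2,2.6,0],0],[-1,[4.2,2.6,0],0],[-1,[3,1.8,0],0]]'
python3 -m creep '[[-1,[0,0,0],7.5],[-1,[0,0,0],7.5],[-1,[0,0,0],0]]'
python3 - <<'E'
from h import *
goto([.643,.1466,.18],-10)
c=cam("wrist"); im=eyes.grab_frame("wrist"); cv2.imwrite("pics/w3.png",im[:,:,::-1]); np.savez("pics/w3",im=im,c=np.array(c,dtype=object),allow_pickle=True)
for a,k in blobs(im,(170,120,60),(8,255,255),100): print(a,cv2.boundingRect(k),rect(c,k,.024))
im=eyes.grab_frame("top");cv2.imwrite("pics/t3.png",cv2.resize(im[150:350,260:480],None,fx=3,fy=3)[:,:,::-1])
E
```

```text
time: 12.35
position: [0.6338, 0.1196, 0.1972]
tool_rot: [[-0.088, 0.996, 0.019], [0.996, 0.088, 0.009], [0.007, 0.02, -1.0]]
ft_force: [-0.2, -0.1, -0.3]
gripper_width: 0.0936
time: 12.65
position: [0.6353, 0.1256, 0.2007]
tool_rot: [[0.174, 0.985, 0.022], [0.985, -0.174, 0.01], [0.014, 0.02, -1.0]]
ft_force: [0.9, -0.6, 0.1]
gripper_width: 0.0941
shift cm [2.17 0.35 2.11] turn -0.0301945989223924 jaw -10.03 q6 0.189 t 12.65
1450.0 (314, 150, 24, 96) (array([643.4, 145.8,  83.3,  19.9]), 80.5)
562.0 (319, 285, 20, 63) (array([629. ,  34.8,  63.8,  14.2]), -89.5)
502.0 (254, 455, 70, 16) (array([ 556.1, -124.7,   72.8,   19.8]), -10.7)
305.5 (387, 455, 90, 13) (array([ 707.6, -152.5,   97.6,   15.9]), -12.6)
126.0 (312, 405, 31, 8) (array([607.9, -65.3,  30.6,   8.4]), -10.9)
```

View pics/w3.png

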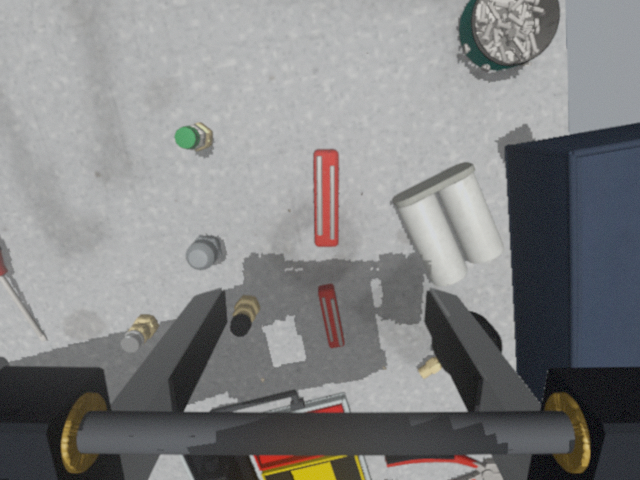

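```bash
python3 -m creep '[[0,[2.1,0.35,2],-0.5],[0,[0,0,4],0],[0,[0,0,4],0],[0,[0,0,3],0],[0,[0,0,0],0]]'
python3 -c "
from h import *
goto([.6434,.1458,.011],-9.5)"
```

```text
time: 13.25
position: [0.6482, 0.1447, 0.0722]
tool_rot: [[0.155, 0.987, 0.03], [0.988, -0.155, 0.01], [0.014, 0.028, -0.999]]
ft_force: [-0.3, -0.9, 0.0]
gripper_width: 0.0577
shift cm [-0.05 -0.66  6.11] turn 0.5608092222495031 jaw -8.94 q6 0.197 t 13.25
```

View pics/t3.png

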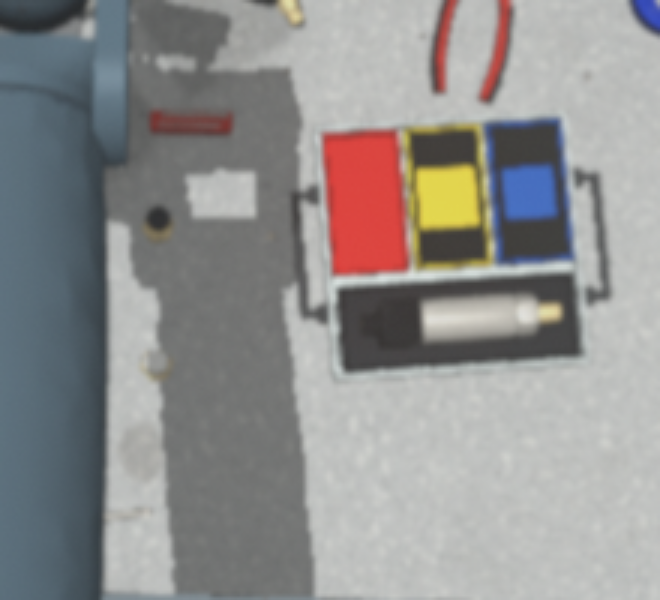

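```bash
python3 -m creep '[[0,[-0.05,-0.6,1.5],-0.5],[0,[0,0,2],0],[0,[0,0,1],0],[0,[0,0,0],0]]'
python3 -c "
from h import *
goto([.6434,.1458,.011],-9.5)"
```

```text
time: 13.65
position: [0.6459, 0.1447, 0.0304]
tool_rot: [[0.143, 0.989, 0.037], [0.99, -0.143, 0.01], [0.015, 0.035, -0.999]]
ft_force: [-0.4, 0.3, 0.3]
gripper_width: 0.0473
shift cm [ 0.04 -0.33  1.93] turn 1.257268308596096 jaw -8.24 q6 0.184 t 13.65
```

```bash
python3 -m creep '[[0,[0.04,-0.33,0.9],1.2],[0,[0,0,0.6],0],[0,[0,0,0.3],0],[0,[0,0,0],0]]'
python3 -c "
from h import *
goto([.6434,.1458,.011],-9.5)"
```

```text
time: 14.05
position: [0.6453, 0.1459, 0.0144]
tool_rot: [[0.165, 0.985, 0.043], [0.986, -0.165, 0.01], [0.017, 0.04, -0.999]]
ft_force: [-0.7, 1.0, -1.5]
gripper_width: 0.0468
shift cm [-0.05 -0.2   0.33] turn -0.011289472727838756 jaw -9.51 q6 0.208 t 14.05
```

```bash
python3 -m creep '[[0.5,[0,-0.2,0.35],0],[1,[0,0,0.05],0],[1,[0,0,0.05],0],[1,[0,0,0.05],0],[1,[0,0,0.0],0],[1,[0,0,0],0]]'
```

```text
time: 14.65
position: [0.6439, 0.1465, 0.0101]
tool_rot: [[0.164, 0.985, 0.043], [0.986, -0.165, 0.011], [0.018, 0.041, -0.999]]
ft_force: [0.0, -0.3, -0.4]
gripper_width: 0.0218
```

```bash
python3 -m creep '[[1,[0,0,0],0],[1,[0,0,-2],0],[1,[0,0,-4],0],[1,[0,0,-4],0],[1,[0,0,-3],0],[1,[-4,-1,0],0],[1,[-4,-1.2,0],0],[1,[-4,-1.2,0],0],[1,[-4,-1.2,0],0],[1,[-4,-1.2,0],0],[1,[-4,-1,0],0],[1,[0,0,0],0]]'
python3 -m creep '[[1,[0,0,0],8.3],[1,[0,0,0],8.3],[1,[0,0,0],8.3],[1,[0,0,0],8.3],[1,[0,0,0],8.3],[1,[0,0,0],8.3],[1,[0,0,0],8.3],[1,[0,0,0],8.3],[1,[0,0,0],6],[1,[0,0,0],0]]'
python3 -c "
from h import *
goto([.570,-.1034,.03],-84.55)"
```

```text
time: 15.85
position: [0.5273, -0.0877, 0.1356]
tool_rot: [[0.16, 0.986, 0.044], [0.987, -0.161, 0.008], [0.015, 0.042, -0.999]]
ft_force: [-0.4, 0.7, -1.0]
gripper_width: 0.0218
time: 16.85
position: [0.5272, -0.0839, 0.1332]
tool_rot: [[0.994, 0.101, 0.043], [0.1, -0.995, 0.011], [0.044, -0.007, -0.999]]
ft_force: [0.1, 0.1, -1.5]
gripper_width: 0.0218
shift cm [ 3.6   2.44 10.47] turn 0.3273698282246187 jaw -84.22 q6 1.074 t 16.85
```

```bash
python3 -m creep '[[1,[3.6,2.4,0],0.3],[1,[0,0,4],0],[1,[0,0,4],0],[1,[0,0,0],0]]'
python3 -c "
from h import *
goto([.570,-.1034,.022],-84.55)"
```

```text
time: 17.25
position: [0.5706, -0.1019, 0.0525]
tool_rot: [[0.993, 0.107, 0.045], [0.107, -0.994, 0.011], [0.045, -0.006, -0.999]]
ft_force: [-1.2, 0.6, -1.2]
gripper_width: 0.0218
shift cm [-0.21  0.16  3.05] turn 0.7000442962440445 jaw -83.85 q6 1.061 t 17.25
```

```bash
python3 -m creep '[[1,[-0.2,0.15,1.5],0.7],[1,[0,0,1.3],0],[1,[0,0,0],0]]'
python3 - <<'E'
from h import *
goto([.570,-.1034,.018],-84.55)
c=cam("wrist"); im=eyes.grab_frame("wrist"); cv2.imwrite("pics/w4.png",im[:,:,::-1])
E
```

```text
time: 17.55
position: [0.5715, -0.1033, 0.0254]
tool_rot: [[0.994, 0.097, 0.048], [0.097, -0.995, 0.01], [0.048, -0.005, -0.999]]
ft_force: [-0.8, 0.6, -1.3]
gripper_width: 0.0217
shift cm [-0.19 -0.    0.73] turn 0.144659820993553 jaw -84.41 q6 1.067 t 17.55
```

View pics/w4.png

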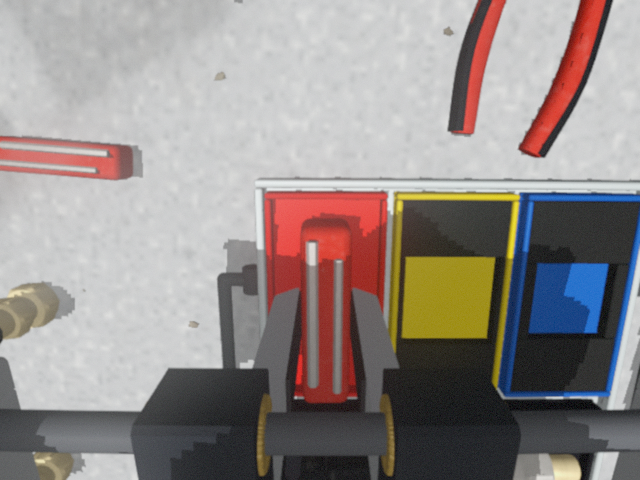

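```bash
python3 -m creep '[[1,[-0.15,0,0.5],0.1],[1,[0,0,0.2],0]]'
python3 -m creep '[[1,[0,0,0.15],0],[1,[0,0,0.1],0]]'
```

```text
time: 17.8
position: [0.5725, -0.1042, 0.0212]
tool_rot: [[0.994, 0.096, 0.053], [0.096, -0.995, 0.008], [0.053, -0.003, -0.999]]
ft_force: [-1.1, 0.6, -0.4]
gripper_width: 0.0217
time: 18.0
position: [0.5734, -0.1045, 0.0196]
tool_rot: [[0.994, 0.096, 0.055], [0.096, -0.995, 0.007], [0.055, -0.002, -0.998]]
ft_force: [0.2, -0.4, -1.7]
gripper_width: 0.0217
```

```bash
python3 -m creep '[[1,[-0.3,0,0.15],0],[1,[0,0,0.1],0]]'
python3 -m creep '[[1,[-0.2,0,0.1],0],[1,[0,0,0.05],0]]'
```

```text
time: 18.2
position: [0.5712, -0.1052, 0.018]
tool_rot: [[0.994, 0.096, 0.056], [0.096, -0.995, 0.006], [0.057, -0.001, -0.998]]
ft_force: [-1.1, 0.8, 2.3]
gripper_width: 0.0219
time: 18.4
position: [0.571, -0.1055, 0.018]
tool_rot: [[0.994, 0.096, 0.06], [0.096, -0.995, 0.006], [0.06, -0.0, -0.998]]
ft_force: [-2.1, 1.3, 2.2]
gripper_width: 0.0219
```

```bash
python3 -m creep '[[0.1,[0,0,0],0],[0.1,[0,0,0],0],[0.1,[0,0,0],0],[0,[0,0,-2],0],[0,[0,0,-4],0],[-0.3,[0,0,-4.5],0],[-0.3,[0,0,-4],0],[-0.3,[0,0,0],0]]'
python3 -c "
from h import *
goto([.543,.218,.2],0)"
```

```text
time: 19.2
position: [0.5589, -0.1061, 0.1635]
tool_rot: [[0.994, 0.096, 0.051], [0.096, -0.995, 0.008], [0.051, -0.003, -0.999]]
ft_force: [-0.4, -0.3, 0.3]
gripper_width: 0.0611
shift cm [  1.71 -32.43  -3.46] turn -84.4919810819217 jaw -84.49 q6 1.064 t 19.2
```

```bash
python3 -m creep '[[-0.2,[0.2,-4.1,-0.4],0],[-0.2,[0.2,-4.1,-0.4],0],[-0.2,[0.2,-4.1,-0.4],0],[-0.2,[0.2,-4.1,-0.4],0],[-0.2,[0.2,-4.1,-0.4],0],[-0.2,[0.2,-4.1,-0.4],0],[-0.2,[0.2,-4.1,0],0],[-0.2,[0,-3,0],0],[-0.2,[0,0,0],0]]'
python3 - <<'E'
from h import *
goto([.543,.218,.2],-84.5)
c=cam("wrist"); im=eyes.grab_frame("wrist"); cv2.imwrite("pics/w5.png",im[:,:,::-1]); np.savez("pics/w5",im=im,c=np.array(c,dtype=object),allow_pickle=True)
for a,k in blobs(im,(45,80,40),(90,255,255),60): print(a,cv2.boundingRect(k),cv2.minEnclosingCircle(k),rect(c,k,.047))
E
```

```text
time: 20.1
position: [0.5375, 0.2202, 0.1809]
tool_rot: [[0.995, 0.091, 0.041], [0.091, -0.996, 0.006], [0.042, -0.002, -0.999]]
ft_force: [-0.8, -1.4, -1.1]
gripper_width: 0.0562
shift cm [ 0.61  0.27 -1.89] turn -0.2722852007859018 jaw -84.77 q6 1.675 t 20.1
281.5 (321, 223, 20, 20) ((330.5, 232.31817626953125), 10.062917709350586) (array([544. , 216.9,  15.2,  14.9]), 5.3)
```

View pics/w5.png

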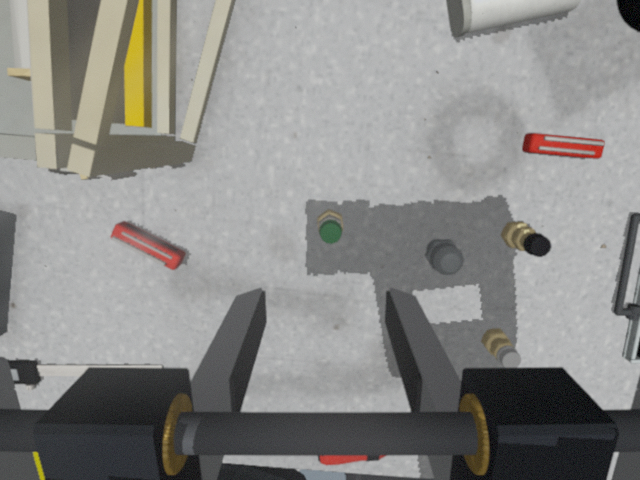

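```bash
python3 -m creep '[[-0.1,[0,0.35,3],0],[-0.1,[0,0,4],0],[-0.1,[0,0,4],0],[-0.1,[0,0,0],0]]'
python3 -c "
from h import *
goto([.544,.217,.027],-84.5)"
```

```text
time: 20.55
position: [0.5434, 0.211, 0.0666]
tool_rot: [[0.995, 0.087, 0.042], [0.087, -0.996, 0.003], [0.042, 0.0, -0.999]]
ft_force: [-0.2, 0.2, 0.3]
gripper_width: 0.0519
shift cm [-0.05 -0.59  3.96] turn -0.5200240098151454 jaw -85.02 q6 1.665 t 20.55
```

```bash
python3 -m creep '[[-0.1,[0,-0.55,0],-0.5],[-0.1,[0,0,2.2],0],[-0.1,[0,0,1.4],0],[-0.1,[0,0,0],0]]'
python3 -c "
from h import *
goto([.544,.217,.027],-84.5)"
```

```text
time: 20.95
position: [0.5488, 0.2152, 0.0355]
tool_rot: [[0.994, 0.093, 0.049], [0.093, -0.996, 0.004], [0.049, 0.001, -0.999]]
ft_force: [0.2, 0.2, -0.5]
gripper_width: 0.0515
shift cm [-0.51 -0.22  0.83] turn -0.14884262490697608 jaw -84.65 q6 1.665 t 20.95
```

```bash
python3 -m creep '[[-0.1,[-0.5,-0.2,0.8],0],[0.2,[-0.1,0,0],0]]'
python3 - <<'E'
from h import *
goto([.544,.217,.027],-84.5)
c=cam("wrist"); im=eyes.grab_frame("wrist"); cv2.imwrite("pics/w6.png",im[:,:,::-1])
for a,k in blobs(im,(45,80,40),(90,255,255),60): print(a,cv2.boundingRect(k),rect(c,k,.047))
E
```

```text
time: 21.15
position: [0.5446, 0.2171, 0.0294]
tool_rot: [[0.994, 0.093, 0.053], [0.093, -0.996, 0.005], [0.053, 0.0, -0.999]]
ft_force: [-0.3, 0.1, -0.1]
gripper_width: 0.0465
shift cm [-0.07  0.    0.23] turn -0.15449506421536796 jaw -84.65 q6 1.67 t 21.15
1314.5 (306, 297, 39, 45) (array([545.9, 217.3,  20.4,  16.4]), 4.8)
```

```bash
python3 -m creep '[[1,[0,0,0.3],0],[1,[0,0,0.05],0],[1,[0,0,0.05],0],[1,[0,0,0],0],[1,[0,0,0],0],[1,[0,0,0],0],[1,[0,0,0],0]]'
```

```text
time: 21.9
position: [0.5471, 0.2177, 0.0281]
tool_rot: [[0.994, 0.094, 0.058], [0.093, -0.996, 0.006], [0.059, -0.0, -0.998]]
ft_force: [-0.1, 0.7, 0.2]
gripper_width: 0.016
```

```bash
python3 -m creep '[[1,[0,0,-1],0],[1,[0,0,-2.5],0],[1,[0,0,-4],0],[1,[0,0,-4],0],[1,[0,0,0],0]]'
python3 - <<'E'
from h import *
goto([.5758,-.1646,.12],-84.5)
im=eyes.grab_frame("wrist"); w=im; 
im2=eyes.grab_frame("scene"); cv2.imwrite("pics/s6.png",np.hstack([cv2.resize(w[200:440,220:440],(550,600)),cv2.resize(im2[180:330,200:262],(248,600))])[:,:,::-1])
E
```

```text
time: 22.4
position: [0.5389, 0.2167, 0.1476]
tool_rot: [[0.994, 0.094, 0.055], [0.093, -0.996, 0.005], [0.055, 0.0, -0.998]]
ft_force: [0.5, 0.5, -0.1]
gripper_width: 0.016
shift cm [-0.05 38.31  2.76] turn -0.13315783088215483 jaw -84.63 q6 1.669 t 22.4
```

View pics/s6.png

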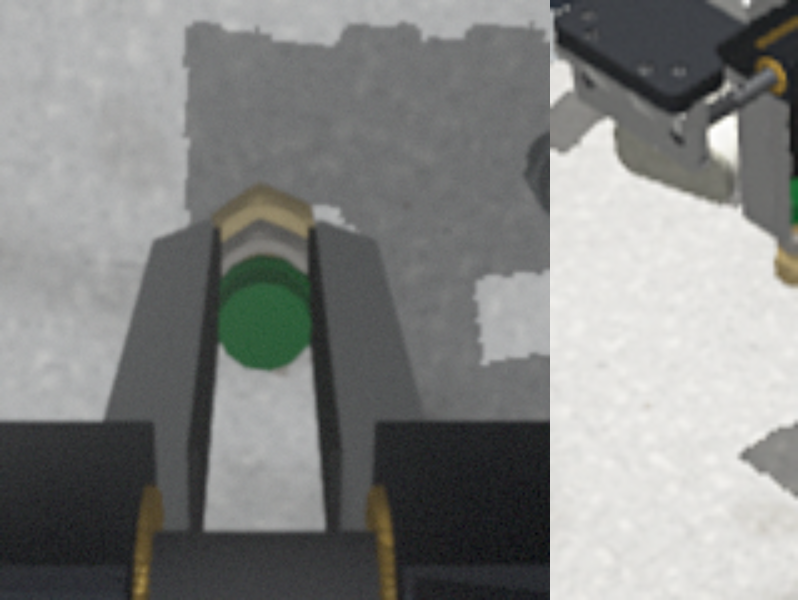

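```bash
python3 -m creep '[[1,[0,2.5,0],0],[1,[0,4,0],0],[1,[0,4,0],0],[1,[0,4,0],0],[1,[0,4,0],0],[1,[0,4,0],0],[1,[0,4,0],0],[1,[0,4,0],0],[1,[0,4,0],0],[1,[0,2.5,0],0],[1,[0,0,0],0]]'
python3 -c "
from h import *
goto([.5775,-.1646,.05],-84.5)"
```

```text
time: 23.6
position: [0.5575, -0.1629, 0.1187]
tool_rot: [[0.995, 0.096, 0.009], [0.096, -0.995, 0.013], [0.011, -0.012, -1.0]]
ft_force: [0.2, 0.3, 0.2]
gripper_width: 0.016
shift cm [1.9  0.44 6.88] turn 0.01907341421005526 jaw -84.48 q6 0.981 t 23.6
```

```bash
python3 -m creep '[[1,[1.8,0.3,2],0],[1,[0,0,3],0],[1,[0,0,1.5],0],[1,[0,0,0],0]]'
python3 -c "
from h import *
goto([.5775,-.1646,.04],-84.5)
im=eyes.grab_frame('wrist'); cv2.imwrite('pics/w7.png',im[:,:,::-1])"
```

```text
time: 24.0
position: [0.5731, -0.16, 0.0467]
tool_rot: [[0.995, 0.095, 0.001], [0.095, -0.995, 0.018], [0.003, -0.018, -1.0]]
ft_force: [-0.3, -0.6, -0.8]
gripper_width: 0.0164
shift cm [0.39 0.51 0.66] turn -0.03255462755916483 jaw -84.53 q6 0.995 t 24.0
```

View pics/w7.png

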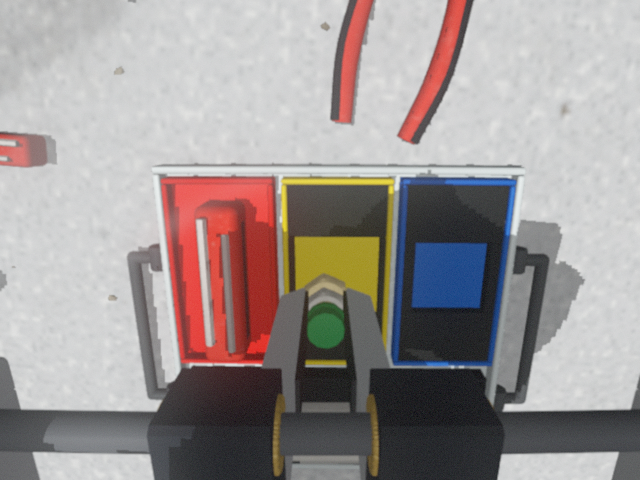

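```bash
python3 -m creep '[[1,[0.4,0.5,0.3],0],[1,[0.1,0.1,0.3],0],[1,[0,0,0],0]]'
python3 -m creep '[[1,[0,0,0.3],0],[1,[0,0,0.1],0]]'
python3 -m creep '[[1,[0,0,0.2],0],[1,[0,0,0.1],0]]'
```

```text
time: 24.35
position: [0.5809, -0.1658, 0.0437]
tool_rot: [[0.995, 0.097, 0.005], [0.096, -0.995, 0.016], [0.007, -0.015, -1.0]]
ft_force: [0.8, 0.2, -0.1]
gripper_width: 0.0157
time: 24.55
position: [0.582, -0.1663, 0.0411]
tool_rot: [[0.995, 0.096, 0.008], [0.096, -0.995, 0.014], [0.009, -0.014, -1.0]]
ft_force: [-0.4, 0.2, -0.5]
gripper_width: 0.0161
time: 24.75
position: [0.5823, -0.1664, 0.0384]
tool_rot: [[0.995, 0.096, 0.009], [0.096, -0.995, 0.014], [0.01, -0.013, -1.0]]
ft_force: [0.2, -0.1, -0.5]
gripper_width: 0.016
```

```bash
python3 -m creep '[[1,[-0.4,-0.1,0.15],0],[1,[0,0,0.1],0]]'
python3 -m creep '[[1,[0,0,0.15],0],[1,[0,0,0.05],0]]'
python3 -m creep '[[1,[0,0,0.1],0],[1,[0,0,0.05],0]]'
```

```text
time: 24.95
position: [0.5778, -0.1657, 0.0356]
tool_rot: [[0.995, 0.096, 0.009], [0.096, -0.995, 0.014], [0.01, -0.013, -1.0]]
ft_force: [-0.1, -0.5, -1.1]
gripper_width: 0.0156
time: 25.15
position: [0.5783, -0.1658, 0.0352]
tool_rot: [[0.995, 0.096, 0.009], [0.096, -0.995, 0.014], [0.011, -0.013, -1.0]]
ft_force: [-1.7, 1.0, 2.7]
gripper_width: 0.016
time: 25.35
position: [0.5786, -0.1659, 0.0352]
tool_rot: [[0.995, 0.097, 0.009], [0.097, -0.995, 0.014], [0.01, -0.013, -1.0]]
ft_force: [-2.9, 1.1, 3.3]
gripper_width: 0.0162
```

```bash
python3 -m creep '[[0.3,[0,0,0],0],[0.3,[0,0,0],0],[0.3,[0,0,0],0],[0.3,[0,0,-2.5],0],[0,[0,0,-4],0],[0,[0,0,-4.5],0],[0,[-0.8,-4.2,-1],0],[0,[-0.8,-4.2,0],0],[0,[-0.8,-4.2,0],0],[0,[-0.8,-4.2,0],0],[0,[-0.8,-4.2,0],0],[0,[-0.8,-4.2,0],0]]'
python3 -m creep '[[0,[-0.8,-2.5,0],0],[0,[0,0,0],0]]'
python3 - <<'E'
from h import *
goto([.527,.12,.18],-84.5)
c=cam("wrist"); im=eyes.grab_frame("wrist"); cv2.imwrite("pics/w8.png",im[:,:,::-1]); np.savez("pics/w8",im=im,c=np.array(c,dtype=object),allow_pickle=True)
E
```

```text
time: 26.55
position: [0.5055, 0.082, 0.1615]
tool_rot: [[0.996, 0.086, 0.014], [0.086, -0.996, 0.014], [0.015, -0.013, -1.0]]
ft_force: [0.9, 0.6, -0.5]
gripper_width: 0.0469
time: 26.75
position: [0.4931, 0.111, 0.1613]
tool_rot: [[0.996, 0.092, 0.014], [0.092, -0.996, 0.015], [0.015, -0.014, -1.0]]
ft_force: [0.6, -0.6, 0.5]
gripper_width: 0.0471
shift cm [ 3.49 -0.61 -1.81] turn -0.2175158155621375 jaw -84.72 q6 1.461 t 26.75
```

View pics/w8.png

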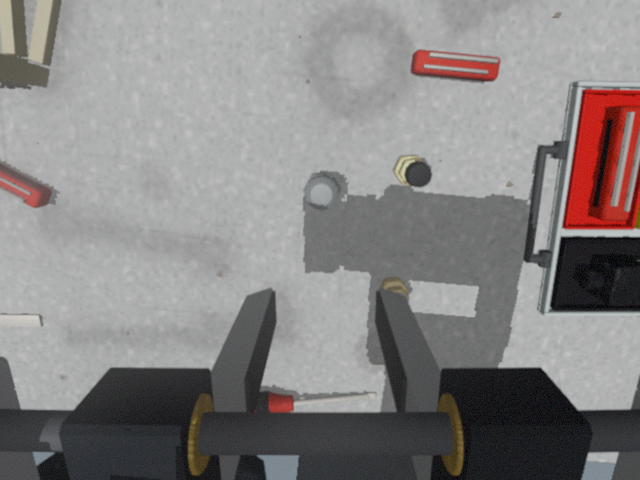

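```bash
python3 - <<'E'
from h import *
d=np.load("pics/w8.npz",allow_pickle=True); im=d["im"];c=[np.array(x,float) for x in d["c"]]
cv2.imwrite("pics/c8.png",cv2.resize(im[160:220,290:354],None,fx=9,fy=9,interpolation=cv2.INTER_CUBIC)[:,:,::-1])
print(plane(c,[[322,191],[323.5,190]],.045))
E
```

```text
[[0.53044116 0.11828896 0.045     ]
 [0.53126065 0.11728249 0.045     ]]
```

View pics/c8.png

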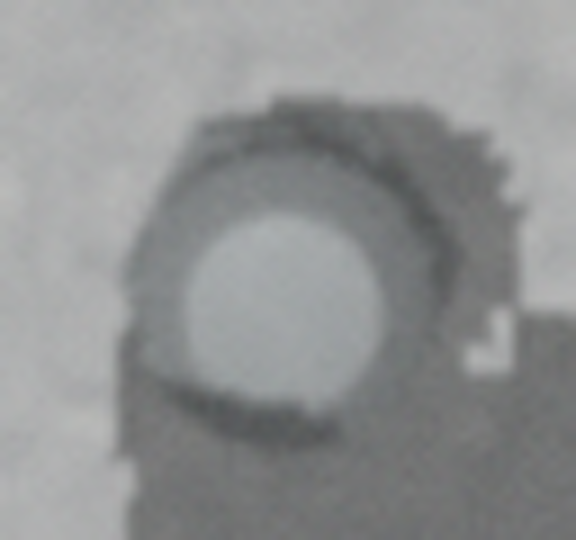

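```bash
python3 - <<'E'
from h import *
d=np.load("pics/w8.npz",allow_pickle=True); c=[np.array(x,float) for x in d["c"]]
a=plane(c,[321.4,194.4],.045)[0]; b=plane(c,[322.2,192.8],.025)[0]; print(a,b)
goto([a[0],a[1],.10],-84.5)
E
```

```text
[0.52795469 0.11849536 0.045     ] [0.52612272 0.1181498  0.025     ]
shift cm [ 3.39 -0.48  6.2 ] turn -0.28557979109680787 jaw -84.79 q6 1.461 t 26.8
```

```bash
python3 -m creep '[[0,[3.3,-0.45,2],-0.3],[0,[0,0,3.5],0],[0,[0,0,2],0],[0,[0,0,0],0]]'
python3 - <<'E'
from h import *
goto([.5275,.1185,.028],-84.5)
c=cam("wrist"); im=eyes.grab_frame("wrist"); cv2.imwrite("pics/w9.png",im[:,:,::-1]); np.savez("pics/w9",im=im,c=np.array(c,dtype=object),allow_pickle=True)
print(proj(c,[.5275,.1185,.045]))
E
```

```text
time: 27.2
position: [0.5328, 0.1141, 0.0866]
tool_rot: [[0.995, 0.093, 0.021], [0.092, -0.996, 0.013], [0.022, -0.011, -1.0]]
ft_force: [-0.4, -0.6, 0.2]
gripper_width: 0.0472
shift cm [-0.61 -0.43  5.85] turn -0.1842397970557954 jaw -84.68 q6 1.467 t 27.2
[[317.40445373 284.92847158]]
```

View pics/w9.png

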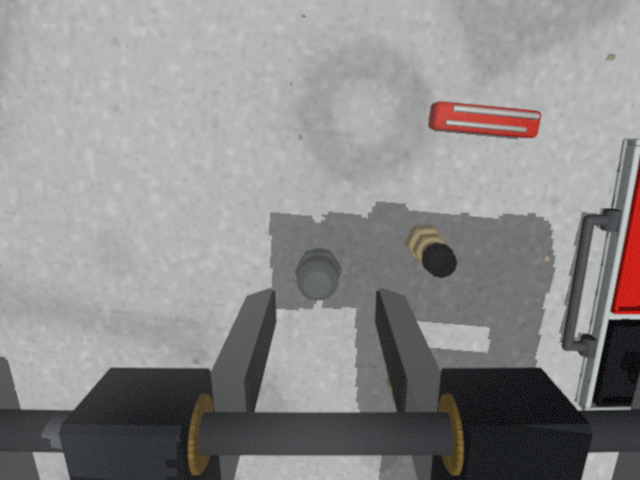

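```bash
python3 -m creep '[[0,[-0.7,-0.4,1.5],0],[0,[-0.1,0,2.5],0],[0,[-0.2,0,1],0],[0,[0,0,0],0]]'
python3 -c "
from h import *
goto([.5275,.1185,.028],-84.5)"
```

```text
time: 27.65
position: [0.5296, 0.1146, 0.042]
tool_rot: [[0.996, 0.088, 0.033], [0.088, -0.996, 0.012], [0.034, -0.009, -0.999]]
ft_force: [-0.6, 0.2, 0.6]
gripper_width: 0.0469
shift cm [-0.23 -0.4   1.4 ] turn -0.4266833538080448 jaw -84.93 q6 1.471 t 27.65
```

```bash
python3 -m creep '[[0,[-0.3,-0.4,0.6],-0.4],[0,[-0.2,0,0.7],0],[0,[0,0,0],0]]'
python3 -c "
from h import *
goto([.5275,.1185,.028],-84.5)"
```

```text
time: 27.95
position: [0.527, 0.118, 0.0313]
tool_rot: [[0.995, 0.095, 0.038], [0.095, -0.995, 0.012], [0.039, -0.008, -0.999]]
ft_force: [-0.2, -0.1, -0.6]
gripper_width: 0.0471
shift cm [ 0.04 -0.04  0.33] turn -0.031223549714013643 jaw -84.53 q6 1.471 t 27.95
```

```bash
python3 -m creep '[[1,[0,0,0.3],0],[1,[-0.1,0,0.05],0],[1,[0,0,0.05],0],[1,[0,0,0],0],[1,[0,0,0],0],[1,[0,0,0],0]]'
python3 -m creep '[[1,[0,0,-1],0],[1,[0,0,-2.5],0],[1,[0,0,-4],0],[1,[0,0,-4],0],[1,[0,0,0],0]]'
python3 - <<'E'
from h import *
goto([.5817,-.2257,.12],-84.5)
w=eyes.grab_frame("wrist"); cv2.imwrite("pics/w10.png",cv2.resize(w[200:440,200:440],(500,500))[:,:,::-1])
E
```

```text
time: 28.55
position: [0.5271, 0.1181, 0.0282]
tool_rot: [[0.995, 0.096, 0.041], [0.095, -0.995, 0.012], [0.042, -0.008, -0.999]]
ft_force: [-0.4, 0.2, -0.1]
gripper_width: 0.0236
time: 29.05
position: [0.5216, 0.1166, 0.1487]
tool_rot: [[0.995, 0.096, 0.039], [0.095, -0.995, 0.012], [0.04, -0.008, -0.999]]
ft_force: [1.4, -0.3, 0.6]
gripper_width: 0.0238
shift cm [ 2.61 34.68  2.69] turn -0.009160932590646098 jaw -84.51 q6 1.472 t 29.05
```

View pics/w10.png

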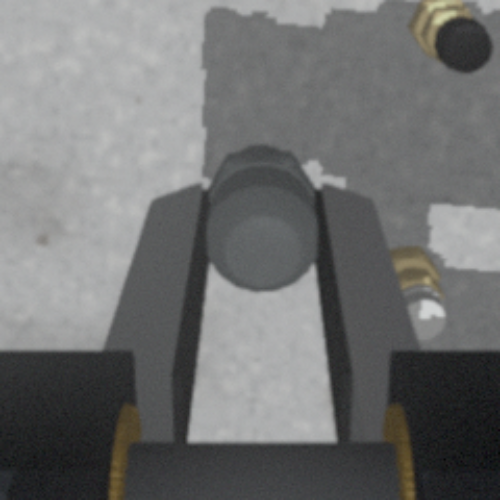

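```bash
python3 -m creep '[[1,[0.3,2.5,0],0],[1,[0.3,4,0],0],[1,[0.3,4,0],0],[1,[0.3,4,0],0],[1,[0.3,4,0],0],[1,[0.3,4,0],0],[1,[0.3,4,0],0],[1,[0.3,4,0],0],[1,[0.3,2.5,0],0],[1,[0,0,0],0]]'
python3 -c "
from h import *
goto([.5817,-.2257,.05],-84.5)"
```

```text
time: 30.1
position: [0.5723, -0.2181, 0.1297]
tool_rot: [[0.995, 0.099, 0.015], [0.098, -0.995, 0.021], [0.017, -0.019, -1.0]]
ft_force: [-0.5, 0.4, -1.1]
gripper_width: 0.0238
shift cm [0.72 1.   7.97] turn 0.1645580302733265 jaw -84.34 q6 0.901 t 30.1
```

```bash
python3 -m creep '[[1,[0.7,0.9,0],0.2],[1,[0,0,3],0],[1,[0,0,3],0],[1,[0,0,0],0]]'
python3 -c "
from h import *
goto([.5817,-.2257,.042],-84.5)"
```

```text
time: 30.5
position: [0.5811, -0.2224, 0.066]
tool_rot: [[0.995, 0.096, 0.013], [0.096, -0.995, 0.023], [0.015, -0.022, -1.0]]
ft_force: [-0.5, 1.0, -0.3]
gripper_width: 0.0238
shift cm [-0.01  0.39  2.39] turn 0.03847439342916914 jaw -84.46 q6 0.901 t 30.5
```

```bash
python3 -m creep '[[1,[0,0.35,0.8],0],[1,[0,0,1.2],0],[1,[0,0,0],0]]'
python3 - <<'E'
from h import *
goto([.5817,-.2257,.036],-84.5)
w=eyes.grab_frame("wrist"); cv2.imwrite("pics/w11.png",w[:,:,::-1])
E
```

```text
time: 30.8
position: [0.583, -0.2243, 0.0464]
tool_rot: [[0.995, 0.099, 0.014], [0.099, -0.995, 0.023], [0.016, -0.021, -1.0]]
ft_force: [-0.1, -0.3, -0.3]
gripper_width: 0.0236
shift cm [-0.16  0.15  1.03] turn 0.1849600662671662 jaw -84.32 q6 0.896 t 30.8
```

View pics/w11.png

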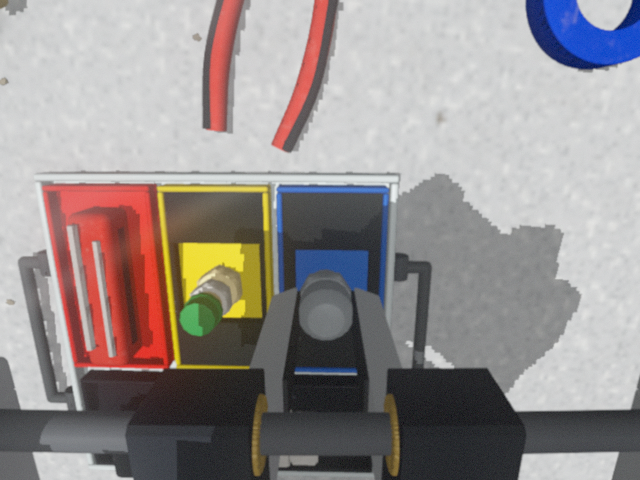

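```bash
python3 -m creep '[[1,[-0.2,0.12,0.4],0],[1,[-0.1,0,0.4],0],[1,[0,0,0],0]]'
python3 -m creep '[[1,[-0.1,0,0.2],0],[1,[0,0,0.1],0]]'
```

```text
time: 31.15
position: [0.5821, -0.2269, 0.041]
tool_rot: [[0.995, 0.099, 0.019], [0.099, -0.995, 0.019], [0.021, -0.018, -1.0]]
ft_force: [-0.1, 0.4, -0.4]
gripper_width: 0.0234
time: 31.35
position: [0.5814, -0.2273, 0.0385]
tool_rot: [[0.995, 0.099, 0.02], [0.099, -0.995, 0.019], [0.021, -0.017, -1.0]]
ft_force: [-0.2, -0.3, -0.1]
gripper_width: 0.0236
```

```bash
python3 -m creep '[[1,[0,-0.1,0.2],0],[1,[0,0,0.1],0]]'
python3 -m creep '[[1,[-0.05,0,0.1],0],[1,[0,0,0.07],0]]'
python3 -m creep '[[1,[0,0,0.1],0],[1,[0,0,0.05],0]]'
```

```text
time: 31.55
position: [0.5815, -0.2263, 0.0355]
tool_rot: [[0.995, 0.099, 0.02], [0.098, -0.995, 0.019], [0.022, -0.017, -1.0]]
ft_force: [0.3, -0.6, -1.5]
gripper_width: 0.0236
time: 31.75
position: [0.5818, -0.2265, 0.0351]
tool_rot: [[0.995, 0.099, 0.021], [0.099, -0.995, 0.019], [0.023, -0.016, -1.0]]
ft_force: [-1.5, 1.2, 5.4]
gripper_width: 0.0239
time: 31.95
position: [0.5821, -0.2264, 0.0351]
tool_rot: [[0.995, 0.099, 0.021], [0.099, -0.995, 0.019], [0.023, -0.017, -1.0]]
ft_force: [-2.4, 0.9, 4.2]
gripper_width: 0.0236
```

Contact at the predicted height. I'll release, retreat upward and check with the cameras numerically.

```bash
python3 -m creep '[[0.3,[0,0,0],0],[0.3,[0,0,0],0],[0.3,[0,0,0],0],[0.3,[0,0,-2.5],0],[0.3,[0,0,-4],0],[0.3,[0,0,-4.5],0],[0.3,[0,0,-4],0],[0.3,[0,0,-4],0],[0.3,[0,3,0],0],[0.3,[0,3,0],0],[0.3,[0,0,0],0]]'
python3 - <<'E'
from h import *
c=cam("wrist"); im=eyes.grab_frame("wrist"); cv2.imwrite("pics/w12.png",im[:,:,::-1])
K=[("hex",(.571,-.1055,.0)),("union",(.577,-.165,0)),("gland",(.5815,-.226,0)),("tx",(.4827,-.174,0))]
for n,p in K: print(n,proj(c,[[p[0],p[1],.007],[p[0],p[1],.054]]).round().tolist())
for n,col in(("red",((170,120,60),(8,255,255))),("green",((45,80,40),(90,255,255))),("blue",((100,120,50),(125,255,255))),("yel",((20,110,70),(34,255,255)))):
    for a,k in blobs(im,*col,60): print(n,a,cv2.boundingRect(k),rect(c,k,.054 if n=="green" else .016))
t=eyes.grab_frame("top");ct=cam("top");cv2.imwrite("pics/t12.png",t[:,:,::-1])
print("top predicted gland/green/white/black px",proj(ct,[[.5815,-.226,.052],[.577,-.165,.054],[.443,.0497,.043],[.545,.0524,.05]]).round(1).tolist())
for a,k in blobs(t,(45,60,40),(90,255,255),5,(360,180,470,280)): print("top green",a,cv2.boundingRect(k),rect(ct,k,.054))
E
```

```text
time: 33.05
position: [0.5834, -0.2907, 0.2288]
tool_rot: [[0.995, 0.101, 0.019], [0.1, -0.995, 0.019], [0.021, -0.017, -1.0]]
ft_force: [-0.5, 0.0, -0.2]
gripper_width: 0.0329
hex [[143.0, 208.0], [120.0, 218.0]]
union [[202.0, 208.0], [186.0, 218.0]]
gland [[263.0, 210.0], [255.0, 220.0]]
tx [[208.0, 297.0], [194.0, 316.0]]
red 5655.5 (103, 155, 71, 108) (array([ 570.6, -105.9,  105.8,   60.1]), 5.4)
red 769.0 (195, 10, 34, 114) (array([ 707.8, -168.5,  100.2,   14.2]), -11.9)
red 636.0 (230, 15, 31, 118) (array([ 702.6, -204.9,  100.6,   14.6]), -7.0)
green 234.5 (178, 213, 20, 18) (array([ 573.6, -166. ,   16.2,   15.3]), -61.7)
blue 6163.0 (232, 155, 62, 109) (array([ 582.5, -227.3,  105.9,   57.2]), 5.5)
blue 4938.5 (365, 5, 78, 84) (array([ 740.4, -340.3,   68.1,   66.4]), -40.8)
blue 4367.5 (595, 28, 45, 200) (array([ 686.6, -548. ,  181.4,   43. ]), 16.5)
yel 6399.5 (166, 155, 68, 108) (array([ 576.6, -166.2,  105.8,   60. ]), 5.5)
yel 627.0 (226, 395, 19, 81) (array([ 317.7, -210.2,  112. ,   19.3]), 0.6)
yel 616.0 (406, 395, 20, 81) (array([ 341.5, -414.7,  110.6,   19.5]), 12.6)
top predicted gland/green/white/black px [[440.5, 210.9], [412.9, 212.0], [313.0, 271.1], [313.0, 224.1]]
top green 31.0 (408, 211, 7, 7) (array([ 572.5, -160.9,   13.4,   13.1]), 0.3)
```

```bash
python3 - <<'E'
from h import *
c=cam("wrist"); ct=cam("top"); w=cv2.imread("pics/w12.png")[:,:,::-1].copy(); t=cv2.imread("pics/t12.png")[:,:,::-1].copy()
for n,im,cc,roi in(("wrist",w,c,(232,185,294,262)),("top",t,ct,(425,190,452,238))):
    for a,k in blobs(im,(0,0,70),(180,90,230),15,roi): print(n,"gland?",a,cv2.boundingRect(k),rect(cc,k,.045))
for a,k in blobs(t,(0,0,110),(180,60,255),15,(372,243,452,272)): print("tx barrel",a,cv2.boundingRect(k),rect(ct,k,.023))
g=cv2.cvtColor(t,cv2.COLOR_RGB2GRAY).astype(int)
print("white",g[268:275,309:318].max(),"black",g[221:228,310:317].min())
print(cv2.cvtColor(w,cv2.COLOR_RGB2HSV)[204:232:4,244:272:4].tolist())
E
```

```text
wrist gland? 3839.5 (236, 185, 55, 77) (array([ 576.1, -229.1,   70. ,   47.4]), 5.6)
wrist gland? 87.0 (232, 185, 6, 77) (array([ 572.8, -201.5,   70.2,    3.7]), 6.1)
top gland? 304.0 (431, 190, 21, 48) (array([ 577.4, -228.6,  106.3,   44.3]), -0.3)
tx barrel 480.0 (400, 248, 40, 16) (array([ 485.8, -185.4,   88.2,   31.8]), -84.7)
tx barrel 53.5 (372, 243, 43, 29) (array([ 480.5, -126.5,   94.2,   62.2]), -88.5)
white 228 black 74
[[[111, 116, 130], [109, 122, 196], [78, 10, 126], [98, 8, 133], [103, 17, 106], [102, 13, 99], [100, 14, 110]], [[115, 73, 98], [105, 7, 153], [96, 8, 159], [100, 10, 153], [103, 12, 151], [90, 8, 136], [110, 15, 100]], [[80, 6, 137], [90, 6, 164], [100, 8, 199], [90, 6, 199], [96, 7, 181], [103, 12, 148], [90, 14, 127]], [[90, 3, 155], [95, 8, 189], [96, 7, 195], [99, 9, 196], [100, 8, 197], [94, 13, 158], [113, 7, 142]], [[90, 7, 151], [90, 7, 187], [105, 5, 192], [102, 7, 191], [96, 7, 192], [84, 8, 167], [96, 9, 140]], [[30, 3, 99], [100, 9, 173], [95, 8, 186], [96, 7, 188], [103, 10, 186], [102, 9, 148], [108, 10, 133]], [[109, 28, 72], [110, 93, 179], [96, 8, 157], [90, 6, 168], [99, 12, 151], [108, 37, 151], [109, 131, 199]]]
```

```bash
python3 -c "
from station import ctrl
print(ctrl.finish_job(),ctrl.observe()['time'])"
```

```text
the job is handed in; nothing more can be done
the job is handed in; nothing more can be done
```

I placed all four parts in the caddy in the order asked and handed the job in at about 33 s of the 112 s allowed. The unions with the white and the black cap are still where they stood. `finish_job` gives no verdict, so this rests on my own checks.

- **Transmitter:** I lowered it until the wrist force showed contact, at the tool height expected for the bin floor, and only then let go. The overhead picture shows it lying inside the long black bin, and at the end its barrel was found there at the bin's yaw.
- **Hex key set:** Of the three red sets I took the one of about 84 mm, as the other two measured about 60 mm. The wrist picture shows it lying inside the red bin. It was held about 3° off level while being lowered, so one end may have settled a millimetre or two on release.
- **Green union:** It touched down at the expected height and stands in the yellow pocket. Its cap measured within about 5 mm of the target in both the wrist and top views.
- **Cable gland:** It touched down at the expected height in the blue pocket. My colour mask ran into the dark foam around it and gave no clean outline, so I relied on its bright top lying at the predicted pixel, about (256, 220). By then I had used all 16 picture views, so I did not look at it by eye after release.
- **Tool drift:** The tool slowly tilted by up to about 3° between moves. I corrected its position as it went, but the tilt itself cannot be commanded. Contact forces stayed around 5 N.

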